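# Pull the tapped lower punch out of a pressing die

## Task

Take the T-handle puller from the wooden stand, screw it clockwise into the tapped square punch in the die until its collar sits down on the punch, without forcing it, and pull the punch straight up out of the die. Stand the punch, with the puller still screwed in, upright on the pine board, set it down gently and let go, leaving the drift in the stand and the flanged upper punch behind the die where they are.

Things in the scene. Friction and masses are not known exactly. Their poses are not given: they have to be found in the camera images.
- puller: The steel T-handle puller, loose, 0.3 kg, standing in one of the two holes of the wooden stand. Origin: centre of the underside of its round collar (39 mm across, 10 mm thick); z up along the rod, x along the cross bar. Above the collar a 14 mm rod carries the cross bar; below it are 17 mm of screw. A half turn about z makes no difference.
- puller_bar (a point): Middle of the puller's cross bar, the place to hold it, 85 mm above its collar's underside: a flat-sided steel bar 76 mm long (its x), 18 mm thick (its y) and 24 mm tall.
- puller_screw (a point): Point on the puller's axis 9.3 mm below the collar. Screw: 27.6 mm across, root 19 mm, nose tapered to 14 mm over the last 6 mm. Two-start right-hand quick thread: sinks 16 mm per full clockwise turn (seen from above).
- punch: The lower punch, loose, 0.5 kg: a steel block 44 x 44 mm, 46 mm tall, upright in the die's square cavity, top 2 mm above the die. Origin: centre of its underside; z up; x along the die's longer side. In its top a pressed-in threaded bush, hole 29 mm wide, 22 mm deep, thread leaving 21 mm clear. Play in the thread about 1 mm, also along the axis.
- punch_mouth (a point): Middle of the hole's mouth in the punch's top. Its two thread starts (opposite each other) may lie anywhere round it: find them by feel. Set in straight, the screw rests on the thread with the collar 2.5 to 10.5 mm up; each mm is 22.5 deg still to turn clockwise till the collar lands. Anticlockwise it rises, at most 8 mm, then drops back to 2.5. It binds about 25 deg after landing.
- die: The die, fixed: a steel block 110 x 110 mm, top 60 mm above the table, on a flange 180 mm (x) by 110 mm (y), 14 mm thick, with four screws. Origin: centre of its underside; z up. The cavity is 45.6 mm square; its floor is 16 mm above the table. The punch is free of it after 44 mm; four spring plungers hold it back with about 8 N for the first 36 mm.
- stand: The wooden tool stand, fixed, 200 mm (x) by 80 mm (y), 46 mm high, two holes 32 mm wide and 38 mm deep 55 mm either side of its middle along x; the tools' collars rest on its top. Origin: centre of its underside.
- board: The pine board of three planks, fixed, 150 mm (x) by 132 mm (y), top 20 mm above the table. Origin: centre of its underside.
- drift: A plain steel drift with a round black knob, loose, standing in the stand's other hole; to be left alone. Origin: centre of the underside of its collar; it rises 80 mm above that.
- upper_punch: A flanged square steel block 60 mm tall, 56 mm wide, loose, standing on the table beyond the die; to be left alone. Origin: centre of its underside.
Mind the look-alikes: they are no part of the job. Several things look just like the board: the one meant starts farthest from the robot's base.

How it is judged:
By the outcome, as a careful person would: the job done as asked, in the order asked, and still so for the second after the job is handed in, with the robot touching nothing.
It also fails if it takes over 72 s, if anything falls off the work surface, if the arm or the gripper's body presses on something with over 40 N, if the wrist force passes 120 N, or if a joint passes its speed limit or range.

## Robot

A 7-joint arm with a two-finger parallel gripper is mounted at the origin on the work surface. World frame = base frame: x ahead of the robot, y to its left, z up, the work surface at z = 0. Lengths are in mm, angles in degrees, forces in N, time in s.
With the tool pointing down it reaches from about 400 to 900 mm from the base axis. Payload 5.5 kg.
Tool frame: the origin (TCP) lies at the very end of the fingers, on their centre line; the grasp point (between the pads) lies 19 mm behind it; z points along the fingers, y is the line along which they close (so a half turn about z gives the same grasp; the last joint's range is limited). The gripper opens to 85 mm and grips with 20 to 120 N. Pads are 22 mm wide; open, the fingers measure 114 mm over their backs; the gripper's body (76 mm by 85 mm) begins 54 mm behind the grasp point. The pads swing forward as they close: fully open they stand 13 mm farther back than shut.
Start: joints at [80.569, 28.699, -24.465, 88.831, 12.651, 65.22, -12.049], TCP at [269.697, -591.408, 231.31] pointing down, gripper open.
Joint ranges: [-164.97, 164.97], [-17.58, 116.51], [-87.97, 89.64], [11.32, 138.91], [-80.73, 260.73], [10.89, 115.49], [-147.41, 147.41]. Speed limits (degrees/s): [147.25, 147.25, 180, 180, 180, 180, 180].

## Interface

Orientations are given as [roll, pitch, yaw] about the fixed x, y, z axes, in that order (R = Rz(yaw) Ry(pitch) Rx(roll)).
In Python, from station import manip gives the robot as it stands. The module is installed in compiled form; this text tells all that it offers.
- The arm moves only by the tool drive_tool, never from a script. Its argument "moves" is a list of rows, each a list of 3 entries, a list of its own where there are three numbers: the opening, from 0 (shut) to 1 (fully open), then the shift along the tool's x, y, z scaled (see below), then the turn about the tool's z scaled (see below). A call has 1 to 8 rows; each row shifts and turns the commanded pose from where the row before left it, along the tool's axes as they then stand; what a row does not reach is not made up. The controller multiplies each number of a shift by 20 cm and each number of a turn by 180 degrees. A row lasts 1/12 s, in which the tool goes at most 41.7 mm and 7.16 degrees, less where a joint would pass 70% of its speed; a pose out of reach is approached as far as the arm can. A call with a number of a shift or a turn outside -1 to 1 is refused whole. A call with a gripper value outside its range is refused whole. The fingers move at their own pace and stop on an object; "force" is the grip in N (left out, the last holds). Time passes only in rows, so rows that do not move let the fingers close. It gives the time, the measured TCP pose, the force, the opening and the grip force at its end, in the units of the state.
- manip.read_state(): the state, without advancing time (a new reading comes with each control period).
- manip.camera(name): name is "scene" or "top" or "wrist"; returns (picture, depth): 384x512x3 uint8, red, green, blue; 384x512 float32, mm along the optical axis (not along the pixel's ray), 0 where there is no reading.
- manip.calibration(name): a dict with "K" (3x3 intrinsics, pixels), "xyz" and "attitude" of the camera in the world. Camera axes: x right, y up, looking along -z (the intrinsics and any distortion apply to the point x, -y, -z); pixel columns grow to the right and rows downward; lengths in mm; the calibration is good to about 2 mm. A picture is of the moment at which its call begins: read the wrist's pose just before it. calibration takes no time and is no camera call; for the wrist camera it gives the pose at the moment of the call.
- manip.sign_off(): hands the job in; it is judged then, once.
The state is a dict: "clock": time; "joints": joint angles; "qd": joint speeds; "effort": joint torques, N m; "tcp_pos": TCP position; "ee_rot": TCP orientation; "ft_force": force on the tool from outside, world axes, zero at the start; "ft_torque": the same for the moment, N m; "width": finger opening in mm; "finger_force": force on a finger pad.
Only numpy, scipy, OpenCV 4.12 (cv2) and the standard library are available. Lean on these libraries where they do the work, as an engineer would, in place of code of your own. Each camera call takes 0.05 s, during which the arm holds its last target. There are 200 camera calls.

## Working session

There is one attempt and no reset: what is moved stays moved. The work goes in short steps, Python scripts to look and compute and a tool call to move; the robot and the scene stay as the last step left them, time stands still between calls to the robot, and variables do not carry over. Pictures are saved under pics/ and viewed, at most 10 in all, crops included, and the job is handed in when it is done.

Besides the shell and the picture viewer there is one more tool, called after ">>>" as name(argument=value, ...) on one line, values as JSON. drive_tool: Moves the arm, as the interface text tells. Its arguments: {"type":"object","properties":{"moves":{"type":"array","items":{"type":"array"}},"force":{"type":"number"}},"required":["moves"]}

```bash
mkdir -p pics
cat > h.py <<'E'
import numpy as np, cv2
from station import manip
from scipy.spatial.transform import Rotation as R
def grab(n):
    c=manip.calibration(n); p,d=manip.camera(n); return p,d,c
def rot(c):
    a=np.array(c["attitude"],float)
    return a if a.shape==(3,3) else R.from_euler('xyz',a,degrees=True).as_matrix()
def cloud(d,c):
    K=np.array(c["K"]); v,u=np.mgrid[:d.shape[0],:d.shape[1]]
    P=np.stack([(u-K[0,2])/K[0,0]*d,-(v-K[1,2])/K[1,1]*d,-d],-1)
    W=P@rot(c).T+np.array(c["xyz"]); W[d<=0]=np.nan; return W
def ray(u,v,z,c):
    K=np.array(c["K"]); r=rot(c)@np.array([(u-K[0,2])/K[0,0],-(v-K[1,2])/K[1,1],-1.]); o=np.array(c["xyz"])
    return o+r*(z-o[2])/r[2]
def save(n,p): cv2.imwrite('pics/'+n,p[:,:,::-1])
E
python3 - <<'E'
from h import *
print(manip.read_state())
for n in("top","scene"):
    p,d,c=grab(n); save(n+'0.png',p); np.savez(n+'0.npz',p=p,d=d); print(n,c,np.median(d))
E
```

```text
{'clock': 0.0, 'joints': array([ 80.5697425 ,  28.7534506 , -24.45324959,  88.89385682,
        12.65119354,  65.22078905, -12.04851411]), 'qd': array([-0.00634688,  0.04332104,  0.01607751, -0.09447913, -0.02679532,
        0.00763201, -0.01383844]), 'effort': array([ 8.10695710e-04, -5.69527996e+01, -5.81595898e+00, -2.80942422e+01,
        1.07068947e-02,  1.18657434e-02, -3.15303922e-06]), 'tcp_pos': array([ 269.31633542, -590.78822178,  230.24581802]), 'ee_rot': array([-1.79885543e+02, -2.94299496e-03,  2.45149422e+01]), 'ft_force': array([ 0.36608451, -1.1115687 , -0.26696547]), 'ft_torque': array([-0.01173454, -0.04980954, -0.0535834 ]), 'finger_force': 0.0, 'width': 85.25565556697727}
top {'K': array([[429.68406004,   0.        , 250.48094161],
       [  0.        , 429.68406004, 193.35213253],
       [  0.        ,   0.        ,   1.        ]]), 'xyz': array([ 394.11830755,   -1.25211187, 1047.90984547]), 'attitude': array([  7.71435303,   0.83479164, -89.49240131])} 1043.3835
scene {'K': array([[495.84947552,   0.        , 260.415771  ],
       [  0.        , 495.84947552, 193.73252195],
       [  0.        ,   0.        ,   1.        ]]), 'xyz': array([1030.56211323,  619.67652945,  877.92359727]), 'attitude': array([ 46.51493819,  -0.1868682 , 138.6584495 ])} 1266.2463
```

View pics/top0.png

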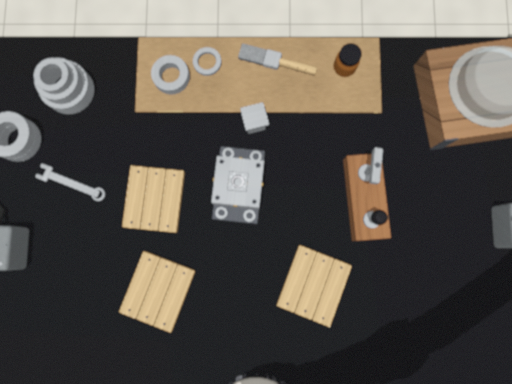

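View pics/scene0.png

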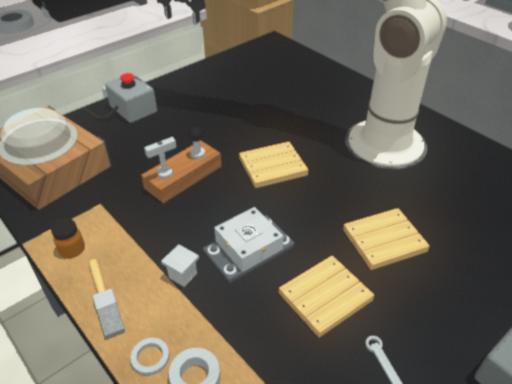

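Top view: the puller's light T-bar is at (376,165) and the dark-knobbed drift at (376,217), both in the stand. The die and punch are at (238,181), the upper punch at (255,117). There are three boards: (154,200), (157,291) and (314,286). The first looks farthest from the base at about (258,384).

Run:
```python
from h import *
z=np.load('top0.npz'); c=manip.calibration('top'); W=cloud(z['d'],c); p=z['p']
def rect(m,name,zz):
    cs,_=cv2.findContours(m.astype(np.uint8),0,1); k=max(cs,key=cv2.contourArea)
    P=np.array([ray(u,v,zz,c)[:2] for u,v in k[:,0]],np.float32)
    (x,y),s,a=cv2.minAreaRect(P); print(name,np.round([x,y,*s,a,np.hypot(x,y)],1),len(k))
def win(u0,u1,v0,v1):
    m=np.zeros(p.shape[:2],bool); m[v0:v1,u0:u1]=1; return m
H=W[...,2]
for n,w in dict(b1=(110,195,155,245),b2=(110,205,245,340),b3=(270,360,240,335)).items():
    m=win(*w)&(p[...,0]>120); print(np.nanmedian(H[m])); rect(m,n,20)
rect(win(330,400,140,250)&(H>38)&(p[...,0]>p[...,2]+20),'stand',46)
rect(win(360,392,140,190)&(H>120),'bar',143)
print(np.nanmax(H[win(360,392,140,190)]), np.nanmax(H[win(360,392,200,235)]))
rect(win(365,392,205,230)&(H>100),'drift',120)
rect(win(200,275,140,230)&(H>50),'die',60)
rect(win(240,275,95,140)&(H>50),'upper',60)
for s in('top0','scene0'):
    pp=np.load(s+'.npz')['p']
    r=pp[120:260,320:420] if s=='top0' else pp[110:290,130:310]
    cv2.imwrite(f'pics/c_{s}.png',cv2.resize(r[:,:,::-1],None,fx=4 if s=='top0' else 3,fy=4 if s=='top0' else 3,interpolation=2))
```

```text
20.819692356741825
b1 [519.4 251.2 134.4 153.9  84.7 577. ] 227
20.791041424937703
b2 [300.  233.6 134.6 154.   70.1 380.2] 224
20.63695611576418
b3 [ 317.3 -135.5  133.8  153.6   69.1  345.1] 225
stand [ 525.2 -260.2  200.1   82.3    4.9  586.1] 286
bar [ 578.3 -253.5   22.    78.3   82.5  631.5] 83
150.10448979272246 131.1602083217149
drift [ 4.692e+02 -2.639e+02  3.240e+01  3.460e+01  4.000e-01  5.383e+02] 45
die [554.7  45.  115.4 114.6  85.3 556.6] 186
upper [712.8   7.2  57.8  56.3  14.7 712.9] 88
```

View pics/c_scene0.png

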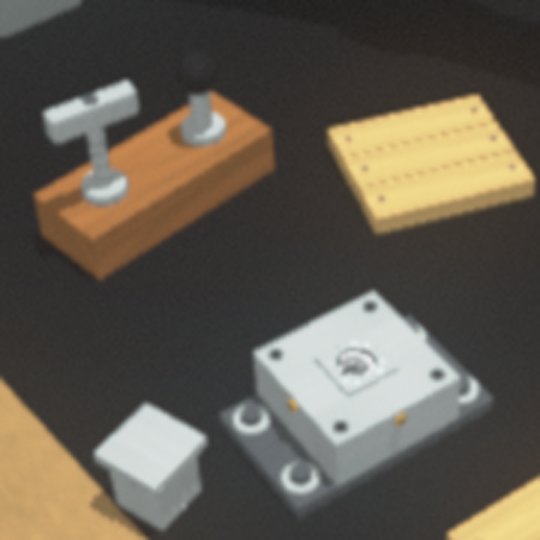

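Candidates for the puller: the T-bar at top px (376,165) and the drift at (376,217). The crop shows the light T-bar is the puller; the drift has a black knob. Candidates for the board: (154,200), (157,291) and (314,286), at 577, 380 and 345 mm from the base, so b1 at (519,251) is the one. Moving over the puller now.

>>> drive_tool(moves=[[1, [0.13, -0.055, -0.022], 0], [1, [0.13, -0.055, -0.022], 0], [1, [0.13, -0.055, -0.022], 0], [1, [0.13, -0.055, -0.022], 0], [1, [0.13, -0.055, -0.022], 0], [1, [0.13, -0.055, -0.022], 0], [1, [0.13, -0.055, -0.022], 0], [1, [0.13, -0.055, -0.022], 0]])

```text
clock: 0.77
tcp_pos: [422.9, -423.7, 266.3]
ee_rot: [-180.0, 0.0, 24.5]
ft_force: [0.7, -0.8, 0.5]
width: 85.2
finger_force: 0.0
```

>>> drive_tool(moves=[[1, [0.13, -0.055, -0.022], 0], [1, [0.13, -0.055, -0.022], 0], [1, [0.13, -0.055, -0.022], 0], [1, [0.13, -0.055, -0.022], 0], [1, [0.13, -0.055, -0.022], 0], [1, [0.13, -0.055, -0.022], 0], [1, [0.13, -0.055, -0.022], 0], [1, [0.13, -0.055, -0.022], 0]])

```text
clock: 1.43
tcp_pos: [575.6, -257.5, 301.4]
ee_rot: [-180.0, 0.0, 24.5]
ft_force: [0.7, 0.6, 0.0]
width: 85.4
finger_force: 0.0
```

>>> drive_tool(moves=[[1, [0, 0, 0], -0.039], [1, [0, 0, 0], -0.039], [1, [0, 0, 0], -0.039], [1, [0, 0, 0], -0.039], [1, [0, 0, 0], -0.039], [1, [0, 0, 0], -0.039], [1, [0, 0, 0], -0.039], [1, [0, 0, 0], -0.039]])

```text
clock: 2.1
tcp_pos: [574.8, -258.6, 301.2]
ee_rot: [-179.9, -0.0, 81.0]
ft_force: [-0.7, -0.2, 0.1]
width: 85.2
finger_force: 0.0
```

>>> drive_tool(moves=[[1, [0, 0, 0], -0.039], [1, [0, 0, 0], -0.039], [1, [0, 0, 0], -0.039], [1, [0, 0, 0], -0.039], [1, [0, 0, 0], -0.039], [1, [0, 0, 0], -0.039], [1, [0, 0, 0], -0.039], [1, [0, 0, 0], -0.039]])

```text
clock: 2.77
tcp_pos: [574.8, -258.7, 301.2]
ee_rot: [-180.0, -0.0, 137.2]
ft_force: [0.4, -0.5, -0.1]
width: 85.4
finger_force: 0.0
```

>>> drive_tool(moves=[[1, [0, 0, 0], -0.039], [1, [0, 0, 0], -0.039], [1, [0, 0, 0], -0.039], [1, [0, 0, 0], -0.039], [1, [0, 0, 0], -0.039], [1, [0, 0, 0], 0], [1, [0, 0, 0], 0], [1, [0, 0, 0], 0]])

```text
clock: 3.43
tcp_pos: [575.0, -258.7, 301.4]
ee_rot: [180.0, -0.0, 171.7]
ft_force: [-0.2, 1.5, -0.3]
width: 85.6
finger_force: 0.0
```

Run:
```python
from h import *
s=manip.read_state(); print(s['clock'],s['joints'].round(1),s['tcp_pos'].round(1),s['ee_rot'].round(2))
p,d,c=grab('wrist'); save('w1.png',p); np.savez('w1.npz',p=p,d=d,xyz=c['xyz'],att=c['attitude'],K=c['K']); print(c)
W=cloud(d,c);H=W[...,2]
m=(H>132)&(H<155); cs,_=cv2.findContours(m.astype(np.uint8),0,1)
for k in cs:
    if cv2.contourArea(k)>200:
        P=np.array([ray(u,v,143,c)[:2] for u,v in k[:,0]],np.float32)
        print(k.mean((0,1)),cv2.minAreaRect(P))
```

```text
3.4333 [ 63.8  35.1 -63.9  86.3  31.8  78.6  79.4] [ 575.  -258.7  301.4] [ 1.7998e+02 -3.0000e-02  1.7173e+02]
{'K': array([[275.23808198,   0.        , 256.82448291],
       [  0.        , 275.23808198, 192.70491749],
       [  0.        ,   0.        ,   1.        ]]), 'xyz': array([ 505.62211325, -247.85368427,  443.80147202]), 'attitude': array([-1.62114844e+01,  3.43421095e-02,  8.17605431e+01])}
[ 92.91304348 368.62318841] ((808.57763671875, -532.7398071289062), (66.40579223632812, 75.1115493774414), 0.19229945540428162)
[259.7254902 181.7124183] ((580.8607177734375, -255.90797424316406), (16.93309211730957, 75.47209930419922), 82.35188293457031)
```

View pics/w1.png

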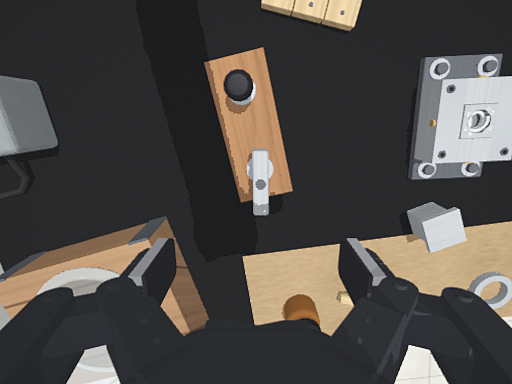

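Wrist view: the puller bar is at px (260,182), giving (580.9,-255.9), 75 x 17 mm, yaw 172.4. That agrees with the stand's hole. Descending and gripping.

>>> drive_tool(moves=[[1, [-0.027, 0.018, 0.05], -0.0035], [1, [0, 0, 0.12], 0], [1, [0, 0, 0.14], 0], [1, [0, 0, 0.14], 0], [1, [0, 0, 0.14], 0], [1, [0, 0, 0.14], 0], [1, [0, 0, 0.12], 0], [1, [0, 0, 0.1], 0]], force=60)

```text
clock: 4.15
tcp_pos: [580.2, -255.2, 108.8]
ee_rot: [180.0, -0.1, 172.5]
ft_force: [0.4, 0.2, 0.3]
width: 85.0
finger_force: 0.0
```

>>> drive_tool(moves=[[0.5, [0, 0, 0], 0], [0.3, [0, 0, 0], 0], [0, [0, 0, 0], 0], [0, [0, 0, 0], 0], [0, [0, 0, 0], 0], [0, [0, 0, 0], 0], [0, [0, 0, 0], 0], [0, [0, 0, 0], 0]])

```text
clock: 4.82
tcp_pos: [582.1, -256.0, 113.3]
ee_rot: [-180.0, 0.1, 172.6]
ft_force: [-0.6, 0.3, 6.9]
width: 17.2
finger_force: 59.6
```

Run:
```python
from h import *
s=manip.read_state(); print(s['clock'],s['tcp_pos'].round(1),s['ee_rot'].round(2),s['width'],s['finger_force'],s['ft_force'].round(1),s['ft_torque'].round(2))
z=np.load('w1.npz'); c=dict(K=z['K'],xyz=z['xyz'],attitude=z['att']); p=z['p']
cv2.imwrite('pics/die1.png',cv2.resize(p[40:200,400:512,::-1],None,fx=5,fy=3.7,interpolation=2)) if 0 else cv2.imwrite('pics/die1.png',cv2.resize(p[50:190,400:512,::-1],None,fx=4,fy=4,interpolation=2))
```

```text
4.8167 [ 582.1 -256.   113.3] [-1.7996e+02  1.4000e-01  1.7256e+02] 17.223210142196184 59.5777827501297 [-0.6  0.3  6.9] [0.06 0.11 0.02]
```

View pics/die1.png

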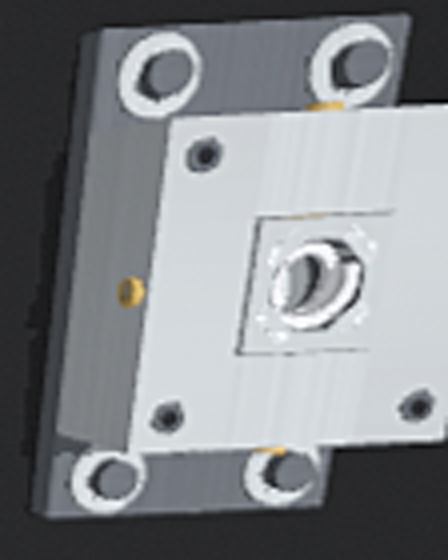

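Die crop: the punch square and its threaded mouth are at about wrist px (480,121). The puller is gripped (17 mm, 60 N). Lifting it and going beside the die for a near look.

>>> drive_tool(moves=[[0, [0, 0, -0.04], 0], [0, [0, 0, -0.09], 0], [0, [0, 0, -0.09], 0], [0, [0, 0, -0.09], 0], [0, [0, 0, -0.09], 0], [0, [0, 0, -0.09], 0], [0, [0, 0, -0.09], 0], [0, [0, 0, -0.05], 0]])

```text
clock: 5.48
tcp_pos: [581.3, -256.0, 239.7]
ee_rot: [-180.0, 0.1, 172.6]
ft_force: [0.3, -0.5, -2.8]
width: 17.1
finger_force: 59.1
```

>>> drive_tool(moves=[[0, [0.032, 0.119, 0], 0], [0, [0.032, 0.119, 0], 0], [0, [0.032, 0.119, 0], 0], [0, [0.032, 0.119, 0], 0], [0, [0.032, 0.119, 0], 0], [0, [0.032, 0.119, 0], 0], [0, [0.032, 0.119, 0], 0], [0, [0.032, 0.119, 0], 0]])

```text
clock: 6.15
tcp_pos: [553.9, -59.6, 237.3]
ee_rot: [-180.0, -0.1, 172.6]
ft_force: [0.1, 0.2, -2.9]
width: 17.3
finger_force: 59.0
```

>>> drive_tool(moves=[[0, [0, 0, 0], 0], [0, [0, 0, 0], 0], [0, [0, 0, 0], 0]])

```text
clock: 6.4
tcp_pos: [554.6, -61.2, 237.4]
ee_rot: [-179.9, -0.0, 172.6]
ft_force: [0.4, -0.3, -2.9]
width: 17.4
finger_force: 59.1
```

Run:
```python
from h import *
s=manip.read_state(); print(s['clock'],s['joints'].round(1),s['tcp_pos'].round(1),s['ee_rot'].round(2),s['width'],s['finger_force'],s['ft_force'].round(1),s['ft_torque'].round(2))
p,d,c=grab('wrist'); save('w2.png',p); np.savez('w2.npz',p=p,d=d,xyz=c['xyz'],att=c['attitude'],K=c['K'])
W=cloud(d,c);H=W[...,2]
m=(H>54)&(H<70)&(W[...,1]>-30)&(W[...,1]<125)&(abs(W[...,0]-555)<80)
cs,_=cv2.findContours(m.astype(np.uint8),0,1); k=max(cs,key=cv2.contourArea)
P=np.array([ray(u,v,60,c)[:2] for u,v in k[:,0]],np.float32); print('die',cv2.minAreaRect(P))
h=(H<57)&(np.hypot(W[...,0]-555,W[...,1]-45)<30); print('hole px',h.sum(),np.nanmean(W[h],0), [a.mean().round(1) for a in np.nonzero(h)[::-1]])
```

```text
6.4 [ 52.2  31.4 -65.7 101.1  30.8  68.1  60.1] [554.6 -61.2 237.4] [-1.7994e+02 -3.0000e-02  1.7256e+02] 17.35179871917545 59.14191484451294 [ 0.4 -0.3 -2.9] [-0.02 -0.05 -0.05]
die ((557.4834594726562, 44.41728210449219), (115.1089096069336, 113.93646240234375), 82.71861267089844)
hole px 363 [560.44309464  49.32498271  45.52792773] [np.float64(346.4), np.float64(165.0)]
```

View pics/w2.png

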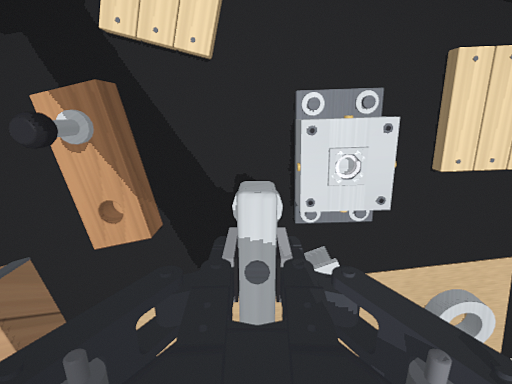

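Wrist view: the punch mouth is at about px (348,167) and the die's top screw holes at (311,130), (388,128), (310,203), (381,201). The puller hangs upright in the grip.

Run:
```python
from h import *
z=np.load('w2.npz'); c=dict(K=z['K'],xyz=z['xyz'],attitude=z['att']); p=z['p']; g=cv2.cvtColor(p,cv2.COLOR_RGB2GRAY)
Q=[]
for u,v in((311,130),(388,128),(310,203),(381,201)):
    w=g[v-6:v+7,u-6:u+7].astype(float); k=np.clip(130-w,0,None); yy,xx=np.mgrid[-6:7,-6:7]
    q=ray(u+(k*xx).sum()/k.sum(),v+(k*yy).sum()/k.sum(),60,c)[:2]; Q.append(q)
Q=np.array(Q); print(Q.round(1),'mean',Q.mean(0))
cv2.imwrite('pics/mouth.png',cv2.resize(p[140:195,320:378,::-1],None,fx=10,fy=10,interpolation=2))
b=g[140:195,320:378]
e=cv2.Canny(cv2.resize(b,None,fx=4,fy=4,interpolation=2),60,150)
cs,_=cv2.findContours(e,0,1)
for k in cs:
    if len(k)>40: print(len(k),cv2.boundingRect(k),cv2.minAreaRect(k)[0], ray(320+(cv2.minAreaRect(k)[0][0]+.5)/4-.5,140+(cv2.minAreaRect(k)[0][1]+.5)/4-.5,62,c).round(1))
```

```text
[[512.2   7.5]
 [520.6  93.1]
 [597.9  -0.8]
 [606.2  84.9]] mean [559.22898236  46.17535788]
174 (36, 93, 5, 88) (36.60066223144531, 136.43565368652344) [564.5  23.4  62. ]
237 (76, 85, 76, 56) (121.07854461669922, 119.95726776123047) [562.7  48.2  62. ]
174 (59, 81, 15, 52) (63.75946807861328, 106.171142578125) [556.4  31.8  62. ]
217 (97, 69, 42, 58) (105.50633239746094, 94.8022689819336) [554.6  44.   62. ]
621 (82, 55, 86, 106) (129.97503662109375, 112.39124298095703) [560.8  50.9  62. ]
149 (87, 55, 52, 13) (112.27722930908203, 60.264801025390625) [544.8  46.3  62. ]
200 (38, 34, 49, 59) (49.58466339111328, 52.579978942871094) [540.2  28.5  62. ]
170 (109, 30, 86, 4) (151.51266479492188, 31.99968147277832) [538.1  57.8  62. ]
624 (28, 24, 167, 160) (75.9687271118164, 67.78538513183594) [545.6  35.8  62. ]
```

View pics/mouth.png

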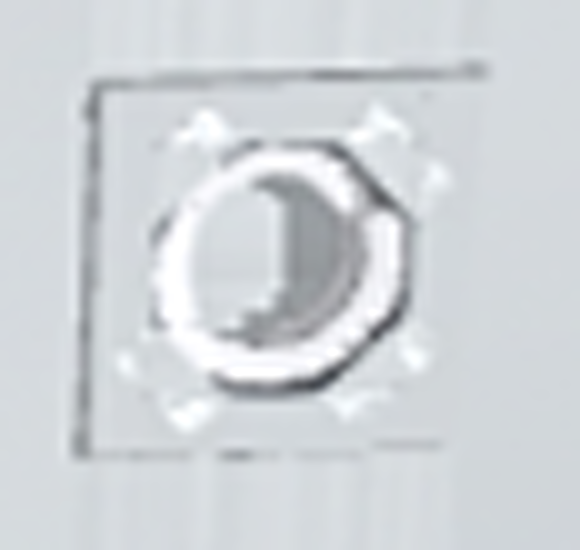

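Run:
```python
from h import *
z=np.load('w2.npz'); c=dict(K=z['K'],xyz=z['xyz'],attitude=z['att'])
m=ray(347.65,166.1,62,c); print(m)
s=manip.read_state(); t=s['tcp_pos']; Rt=R.from_euler('xyz',s['ee_rot'],degrees=True).as_matrix()
print((Rt.T@np.r_[m[:2]-t[:2],0])/200, s['clock'])
```

```text
[558.16720052  45.77692734  62.        ]
[ 5.35022064e-02  5.35505659e-01 -4.33831603e-04] 6.45
```

>>> drive_tool(moves=[[0, [0.0065, 0.067, 0], 0], [0, [0.0065, 0.067, 0], 0], [0, [0.0065, 0.067, 0], 0], [0, [0.0065, 0.067, 0], 0], [0, [0.0065, 0.067, 0], 0], [0, [0.0065, 0.067, 0], 0], [0, [0.0065, 0.067, 0], 0], [0, [0.0065, 0.067, 0], 0]])

```text
clock: 7.12
tcp_pos: [558.3, 49.5, 237.9]
ee_rot: [180.0, 0.0, 172.7]
ft_force: [0.9, 0.5, -2.8]
width: 17.1
finger_force: 59.2
```

>>> drive_tool(moves=[[0, [0, 0, 0.03], -0.039], [0, [0, 0, 0.06], -0.039], [0, [0, 0, 0.06], -0.039], [0, [0, 0, 0.06], -0.039], [0, [0, 0, 0.06], -0.039], [0, [0, 0, 0.06], -0.039], [0, [0, 0, 0.06], -0.039], [0, [0, 0, 0.04], -0.039]])

```text
clock: 7.78
tcp_pos: [558.0, 48.5, 150.7]
ee_rot: [180.0, -0.0, -130.9]
ft_force: [0.5, 0.5, -2.5]
width: 17.1
finger_force: 59.2
```

>>> drive_tool(moves=[[0, [0, 0, 0], 0], [0, [0, 0, 0], 0], [0, [0, 0, 0], 0], [0, [0, 0, 0], 0]])

```text
clock: 8.12
tcp_pos: [559.0, 47.8, 152.6]
ee_rot: [-179.9, 0.1, -131.4]
ft_force: [0.3, -1.0, -2.6]
width: 16.9
finger_force: 59.1
```

```bash
cat > st.py <<'E'
from h import *
s=manip.read_state(); print(s['clock'],s['joints'].round(1),s['tcp_pos'].round(2),s['ee_rot'].round(2),s['width'].round(2),s['finger_force'].round(),s['ft_force'].round(1),s['ft_torque'].round(2))
E
python3 - <<'E'
from st import *
m=np.array([558.6,46.0,0]); t=s['tcp_pos']; Rt=R.from_euler('xyz',s['ee_rot'],degrees=True).as_matrix()
print((Rt.T@np.r_[m[:2]-t[:2],0])/200)
p,d,c=grab('scene'); K=c['K']; save('s2.png',p)
q=rot(c).T@(np.array([558,46,80])-c['xyz']); u=int(K[0,2]+K[0,0]*q[0]/-q[2]); v=int(K[1,2]-K[1,1]*q[1]/-q[2]); print(u,v)
cv2.imwrite('pics/s2c.png',cv2.resize(p[v-60:v+60,u-75:u+75,::-1],None,fx=5,fy=5,interpolation=2))
E
```

```text
Traceback (most recent call last):
  File "st.py", line 2, in <module>
    s=manip.read_state(); print(s['clock'],s['joints'].round(1),s['tcp_pos'].round(2),s['ee_rot'].round(2),s['width'].round(2),s['finger_force'].round(),s['ft_force'].round(1),s['ft_torque'].round(2))
                                                                                                           ^^^^^^^^^^^^^^^^
AttributeError: 'float' object has no attribute 'round'
```

```bash
sed -i "s/s\['width'\].round(2),s\['finger_force'\].round()/round(s['width'],2),round(s['finger_force'])/" st.py
python3 - <<'E'
from st import *
m=np.array([558.6,46.0,0]); t=s['tcp_pos']; Rt=R.from_euler('xyz',s['ee_rot'],degrees=True).as_matrix()
print((Rt.T@np.r_[m[:2]-t[:2],0])/200)
p,d,c=grab('scene'); K=c['K']; save('s2.png',p)
q=rot(c).T@(np.array([558,46,80])-c['xyz']); u=int(K[0,2]+K[0,0]*q[0]/-q[2]); v=int(K[1,2]-K[1,1]*q[1]/-q[2]); print(u,v)
cv2.imwrite('pics/s2c.png',cv2.resize(p[v-60:v+60,u-75:u+75,::-1],None,fx=5,fy=5,interpolation=2))
E
```

```text
8.1167 [ 42.5  44.4 -71.6 105.1  46.5  66.4  93.4] [559.01  47.82 152.62] [-1.7994e+02  6.0000e-02 -1.3139e+02] 16.95 59 [ 0.3 -1.  -2.6] [-0.    0.01 -0.03]
[ 8.18742467e-03 -4.48405934e-03 -3.23481002e-06]
248 224
```

View pics/s2c.png

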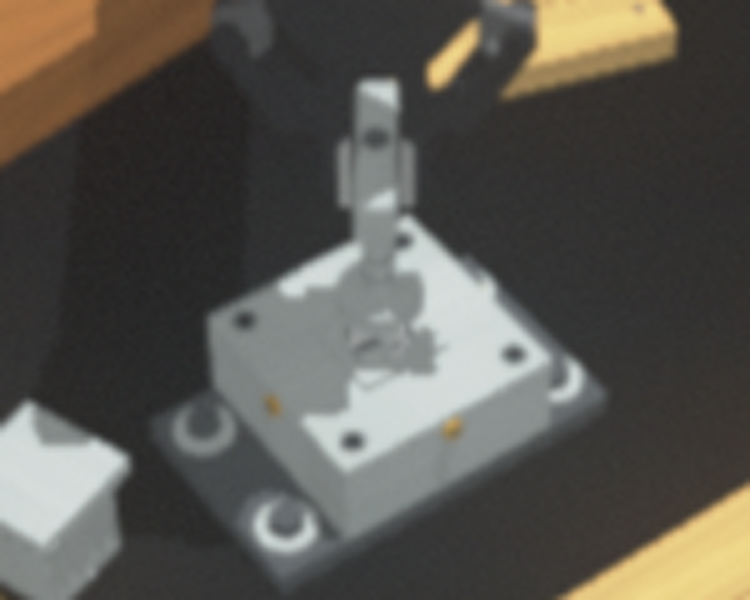

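Scene crop: the puller hangs just above the mouth, aligned. Correcting by 1.8 mm and lowering.

>>> drive_tool(moves=[[0, [0.008, -0.0045, 0], 0], [0, [0, 0, 0.01], 0], [0, [0, 0, 0.01], 0], [0, [0, 0, 0.01], 0], [0, [0, 0, 0.01], 0], [0, [0, 0, 0.01], 0], [0, [0, 0, 0], 0], [0, [0, 0, 0], 0]])

```text
clock: 8.83
tcp_pos: [558.0, 45.4, 141.5]
ee_rot: [180.0, -0.0, -131.3]
ft_force: [0.2, 0.7, -2.9]
width: 17.3
finger_force: 59.1
```

```bash
python3 st.py
```

```text
8.8333 [ 42.4  45.1 -70.8 105.6  47.3  65.6  93.1] [557.95  45.43 141.5 ] [ 1.7998e+02 -1.0000e-02 -1.3128e+02] 17.3 59 [ 0.2  0.7 -2.9] [-0.01 -0.02  0.01]
```

>>> drive_tool(moves=[[0, [0, 0, 0.006], 0], [0, [0, 0, 0.006], 0], [0, [0, 0, 0.006], 0], [0, [0, 0, 0], 0]])

```text
clock: 9.17
tcp_pos: [558.0, 45.4, 137.8]
ee_rot: [180.0, -0.0, -131.3]
ft_force: [-0.4, -0.1, -2.5]
width: 16.7
finger_force: 59.1
```

>>> drive_tool(moves=[[0, [0, 0, 0.005], 0], [0, [0, 0, 0.005], 0], [0, [0, 0, 0.005], 0], [0, [0, 0, 0], 0]])

```text
clock: 9.5
tcp_pos: [558.2, 45.5, 135.5]
ee_rot: [-180.0, 0.0, -131.3]
ft_force: [-0.1, 0.2, -0.2]
width: 17.2
finger_force: 59.6
```

>>> drive_tool(moves=[[0, [0, 0, 0.002], 0.03], [0, [0, 0, 0.0014], 0.03], [0, [0, 0, 0.0013], 0.03], [0, [0, 0, 0.0013], 0.03], [0, [0, 0, 0.0013], 0.03], [0, [0, 0, 0.0013], 0.03], [0, [0, 0, 0.0013], 0.03], [0, [0, 0, 0.0013], 0.03]])

```text
clock: 10.17
tcp_pos: [558.6, 46.4, 133.6]
ee_rot: [179.9, 0.1, -174.7]
ft_force: [-0.6, 0.4, 1.0]
width: 16.8
finger_force: 59.9
```

```bash
python3 st.py
```

```text
10.1667 [ 37.8  39.6 -61.8 106.   40.6  59.7  54.7] [558.6   46.36 133.62] [ 1.7995e+02  9.0000e-02 -1.7470e+02] 16.83 60 [-0.6  0.4  1. ] [ 0.27  0.12 -0.02]
```

>>> drive_tool(moves=[[0, [0, 0, 0.0013], 0.03], [0, [0, 0, 0.0013], 0.03], [0, [0, 0, 0.0013], 0.03], [0, [0, 0, 0.0013], 0.03], [0, [0, 0, 0.0013], 0.03], [0, [0, 0, 0.0013], 0.03], [0, [0, 0, 0.0013], 0.03], [0, [0, 0, 0.0013], 0.03]])

```text
clock: 10.83
tcp_pos: [558.7, 46.3, 131.7]
ee_rot: [179.9, 0.1, 142.1]
ft_force: [-0.8, 1.3, 3.2]
width: 17.0
finger_force: 60.1
```

>>> drive_tool(moves=[[0, [0, 0, 0.0013], 0.03], [0, [0, 0, 0.0013], 0.03], [0, [0, 0, 0.0013], 0.03], [0, [0, 0, 0.0013], 0.03], [0, [0, 0, 0], 0], [0, [0, 0, 0], 0]])

```text
clock: 11.33
tcp_pos: [558.7, 46.1, 130.6]
ee_rot: [179.9, 0.0, 120.9]
ft_force: [-1.4, 0.4, 5.4]
width: 17.0
finger_force: 60.2
```

```bash
python3 st.py
```

```text
11.3333 [ 28.8  32.8 -47.4 106.4  29.6  53.9  -1.2] [558.68  46.15 130.64] [1.7992e+02 4.0000e-02 1.2092e+02] 17.03 60 [-1.4  0.4  5.4] [ 0.14  0.28 -0.03]
```

>>> drive_tool(moves=[[0, [0, 0, 0.001], 0.03], [0, [0, 0, 0.001], 0.03], [0, [0, 0, 0.001], 0.03], [0, [0, 0, 0], 0]])

```text
clock: 11.67
tcp_pos: [558.7, 46.0, 129.9]
ee_rot: [179.9, 0.0, 104.5]
ft_force: [-0.9, 0.8, 5.7]
width: 17.1
finger_force: 60.5
```

```bash
python3 st.py
```

```text
11.6667 [ 26.2  31.5 -43.6 106.5  26.9  52.7 -15.4] [558.71  46.   129.91] [1.7991e+02 1.0000e-02 1.0451e+02] 17.11 61 [-0.9  0.8  5.7] [ 0.3   0.22 -0.06]
```

>>> drive_tool(moves=[[0, [0, 0, 0.001], 0.025], [0, [0, 0, 0.001], 0.025], [0, [0, 0, 0], 0]])

```text
clock: 11.92
tcp_pos: [558.8, 46.0, 129.5]
ee_rot: [179.9, -0.0, 95.6]
ft_force: [-0.9, 1.1, 5.7]
width: 17.3
finger_force: 60.5
```

```bash
python3 st.py
```

```text
11.9167 [ 24.8  30.9 -41.6 106.5  25.5  52.2 -23.1] [558.82  45.99 129.53] [ 1.799e+02 -1.000e-02  9.562e+01] 17.25 60 [-0.9  1.1  5.7] [ 0.26  0.21 -0.  ]
```

>>> drive_tool(moves=[[0, [0, 0, 0.001], 0.025], [0, [0, 0, 0.0005], 0.025], [0, [0, 0, 0], 0]])

```text
clock: 12.17
tcp_pos: [559.0, 45.8, 129.3]
ee_rot: [179.9, -0.0, 86.6]
ft_force: [-1.0, 1.8, 5.8]
width: 17.1
finger_force: 60.6
```

```bash
python3 st.py
```

```text
12.1667 [ 23.3  30.2 -39.5 106.6  24.1  51.7 -31. ] [559.02  45.85 129.33] [ 1.7989e+02 -2.0000e-02  8.6610e+01] 17.14 61 [-1.   1.8  5.8] [ 0.14  0.21 -0.08]
```

>>> drive_tool(moves=[[0, [0, 0, 0.001], 0.015], [0, [0, 0, 0.0005], 0.015], [0, [0, 0, 0], 0], [0, [0, 0, 0], 0]])

```text
clock: 12.5
tcp_pos: [559.2, 45.7, 129.3]
ee_rot: [179.9, -0.0, 81.4]
ft_force: [-2.0, 0.0, 9.1]
width: 17.6
finger_force: 60.9
```

```bash
python3 st.py
```

```text
12.5 [ 22.4  29.9 -38.3 106.6  23.3  51.4 -35.5] [559.2   45.66 129.29] [ 1.7988e+02 -1.0000e-02  8.1410e+01] 17.62 61 [-2.   0.   9.1] [-0.05  0.33 -0.12]
```

>>> drive_tool(moves=[[0, [0, 0, 0], 0.015], [0, [0, 0, 0], 0.015], [0, [0, 0, 0], 0.015], [0, [0, 0, 0], 0]])

```text
clock: 12.83
tcp_pos: [559.2, 45.6, 129.3]
ee_rot: [179.9, -0.0, 73.2]
ft_force: [-1.1, 0.8, 8.4]
width: 17.2
finger_force: 60.9
```

```bash
python3 st.py
```

```text
12.8333 [ 21.1  29.4 -36.4 106.6  22.   51.  -42.7] [559.17  45.58 129.29] [ 1.7988e+02 -2.0000e-02  7.3200e+01] 17.22 61 [-1.1  0.8  8.4] [ 0.05  0.37 -0.1 ]
```

>>> drive_tool(moves=[[0, [0, 0, 0], 0], [0, [0, 0, -0.01], 0], [0, [0, 0, -0.015], 0], [0, [0, 0, -0.015], 0], [0, [0, 0, -0.015], 0], [0, [0, 0, -0.015], 0], [0, [0, 0, -0.015], 0], [0, [0, 0, -0.015], 0]], force=100)

```text
clock: 13.5
tcp_pos: [557.0, 45.1, 147.6]
ee_rot: [-179.9, 0.1, 73.0]
ft_force: [1.5, -0.2, -18.5]
width: 16.4
finger_force: 98.1
```

```bash
python3 st.py
```

```text
13.5 [ 21.8  27.9 -37.2 106.   20.7  53.1 -41.8] [557.03  45.08 147.58] [-1.7987e+02  6.0000e-02  7.3040e+01] 16.42 98 [  1.5  -0.2 -18.5] [ 0.07 -0.87  0.02]
```

>>> drive_tool(moves=[[0, [0, 0, -0.02], 0], [0, [0, 0, -0.02], 0], [0, [0, 0, -0.02], 0], [0, [0, 0, -0.02], 0], [0, [0, 0, -0.02], 0], [0, [0, 0, -0.02], 0], [0, [0, 0, -0.02], 0], [0, [0, 0, -0.02], 0]])

```text
clock: 14.17
tcp_pos: [558.7, 45.7, 181.6]
ee_rot: [179.9, -0.0, 73.0]
ft_force: [-0.4, 0.1, -8.5]
width: 16.8
finger_force: 99.5
```

>>> drive_tool(moves=[[0, [0, 0, -0.03], 0], [0, [0, 0, -0.04], 0], [0, [0, 0, -0.05], 0], [0, [0, 0, -0.05], 0], [0, [0, 0, -0.04], 0], [0, [0, 0, 0], 0], [0, [0, 0, 0], 0], [0, [0, 0, 0], 0]])

```text
clock: 14.83
tcp_pos: [557.8, 45.2, 221.9]
ee_rot: [-180.0, 0.0, 73.0]
ft_force: [0.9, -0.3, -9.1]
width: 16.3
finger_force: 99.5
```

Run:
```python
from st import *
m=np.array([519.4,251.2,0]); t=s['tcp_pos']; Rt=R.from_euler('xyz',s['ee_rot'],degrees=True).as_matrix()
print((Rt.T@np.r_[m[:2]-t[:2],0])/200)
p,d,c=grab('scene'); cv2.imwrite('pics/s3.png',cv2.resize(p[120:330,150:400,::-1],None,fx=3,fy=2.8,interpolation=2))
```

```text
14.8333 [ 24.1  22.7 -39.6 102.2  16.4  60.9 -38.4] [557.76  45.21 221.9 ] [-1.7997e+02  2.0000e-02  7.3010e+01] 16.31 99 [ 0.9 -0.3 -9.1] [-0.03  0.02  0.01]
[ 9.28962785e-01 -4.84338943e-01 -1.42084278e-04]
```

View pics/s3.png

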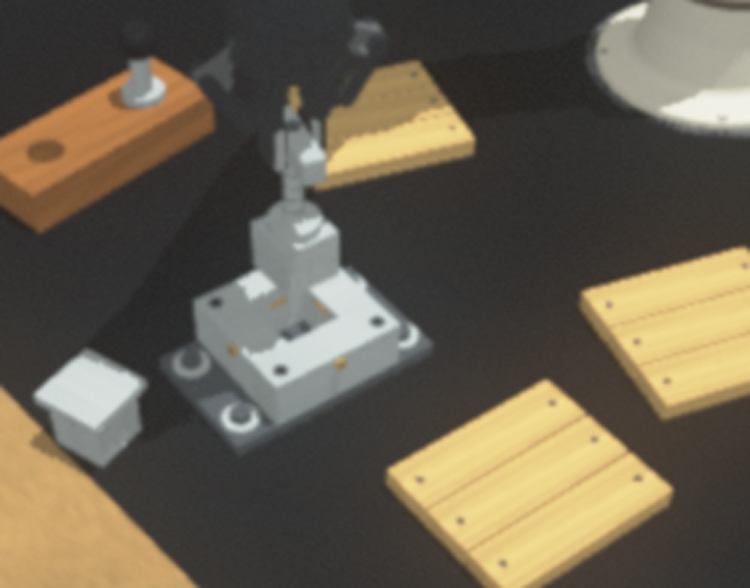

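Scene crop: the punch is clear of the die and hangs under the seated collar at crop px (295,245). Moving over the far board.

>>> drive_tool(moves=[[0, [0.03, -0.015, 0], 0], [0, [0.06, -0.031, 0], 0], [0, [0.08, -0.042, 0], 0], [0, [0.08, -0.042, 0], 0], [0, [0.08, -0.042, 0], 0], [0, [0.08, -0.042, 0], 0], [0, [0.08, -0.042, 0], 0], [0, [0.08, -0.042, 0], 0]])

```text
clock: 15.55
tcp_pos: [533.6, 173.2, 221.6]
ee_rot: [-179.9, 0.0, 73.0]
ft_force: [-0.1, -0.3, -7.6]
width: 16.3
finger_force: 99.5
```

>>> drive_tool(moves=[[0, [0.08, -0.042, 0], 0], [0, [0.08, -0.042, 0], 0], [0, [0.08, -0.042, 0], 0], [0, [0.07, -0.036, 0], 0], [0, [0.05, -0.025, 0], 0], [0, [0, 0, 0], 0], [0, [0, 0, 0], 0], [0, [0, 0, 0], 0]])

```text
clock: 16.22
tcp_pos: [519.7, 250.6, 221.7]
ee_rot: [-180.0, 0.1, 73.0]
ft_force: [0.2, -0.8, -8.3]
width: 16.8
finger_force: 99.4
```

>>> drive_tool(moves=[[0, [0, 0, 0.03], 0], [0, [0, 0, 0.06], 0], [0, [0, 0, 0.08], 0], [0, [0, 0, 0.08], 0], [0, [0, 0, 0.07], 0], [0, [0, 0, 0.04], 0], [0, [0, 0, 0.02], 0], [0, [0, 0, 0], 0]])

```text
clock: 16.88
tcp_pos: [519.1, 251.1, 144.9]
ee_rot: [-179.9, 0.1, 73.0]
ft_force: [-0.4, -0.9, -7.6]
width: 16.3
finger_force: 99.3
```

>>> drive_tool(moves=[[0, [0, 0, 0], 0], [0, [0, 0, 0], 0], [0, [0, 0, 0], 0]])

```text
clock: 17.13
tcp_pos: [520.3, 252.1, 147.2]
ee_rot: [179.9, -0.1, 73.0]
ft_force: [0.6, 0.5, -8.3]
width: 16.5
finger_force: 99.3
```

```bash
python3 st.py
```

```text
17.1333 [  1.7  30.4 -39.5 103.4  23.3  54.5 -64.7] [520.32 252.1  147.16] [ 1.7991e+02 -7.0000e-02  7.3030e+01] 16.49 99 [ 0.6  0.5 -8.3] [-0.01 -0.01  0.01]
```

>>> drive_tool(moves=[[0, [0, 0, 0.012], 0], [0, [0, 0, 0.015], 0], [0, [0, 0, 0.012], 0], [0, [0, 0, 0.008], 0], [0, [0, 0, 0.004], 0], [0, [0, 0, 0], 0], [0, [0, 0, 0], 0]])

```text
clock: 17.72
tcp_pos: [519.6, 251.7, 135.9]
ee_rot: [-180.0, 0.0, 73.0]
ft_force: [0.1, 0.8, -8.5]
width: 16.2
finger_force: 99.6
```

>>> drive_tool(moves=[[0, [0, 0, 0.003], 0], [0, [0, 0, 0.003], 0], [0, [0, 0, 0.003], 0], [0, [0, 0, 0.002], 0], [0, [0, 0, 0], 0]])

```text
clock: 18.13
tcp_pos: [519.8, 251.9, 134.0]
ee_rot: [180.0, -0.0, 73.0]
ft_force: [0.3, -0.5, -6.1]
width: 16.4
finger_force: 99.7
```

```bash
python3 st.py
```

```text
18.1333 [  1.3  31.3 -39.  103.9  24.1  53.2 -65.3] [519.79 251.85 133.99] [ 1.7998e+02 -2.0000e-02  7.3030e+01] 16.44 100 [ 0.3 -0.5 -6.1] [0.01 0.07 0.06]
```

Touching. Lower until the weight is on the board.

>>> drive_tool(moves=[[0, [0, 0, 0.003], 0], [0, [0, 0, 0.003], 0], [0, [0, 0, 0.003], 0], [0, [0, 0, 0], 0], [0, [0, 0, 0], 0]])

```text
clock: 18.55
tcp_pos: [520.2, 252.1, 132.7]
ee_rot: [179.9, -0.1, 73.0]
ft_force: [-1.6, -0.1, -2.2]
width: 16.6
finger_force: 123.0
```

```bash
python3 st.py
```

```text
18.55 [  1.2  31.4 -38.9 104.   24.2  53.1 -65.4] [520.18 252.07 132.66] [ 1.7993e+02 -6.0000e-02  7.3030e+01] 16.57 123 [-1.6 -0.1 -2.2] [0.06 0.2  0.1 ]
```

>>> drive_tool(moves=[[0, [0, 0, 0.002], 0], [0, [0, 0, 0.002], 0], [0, [0, 0, 0], 0], [0, [0, 0, 0], 0]], force=40)

```text
clock: 18.88
tcp_pos: [519.4, 251.3, 130.9]
ee_rot: [-180.0, 0.0, 73.0]
ft_force: [-1.3, 0.4, -4.5]
width: 16.5
finger_force: 135.0
```

```bash
python3 st.py
```

```text
18.8833 [  1.2  31.5 -38.8 104.1  24.3  53.  -65.4] [519.4  251.32 130.86] [-1.7998e+02  3.0000e-02  7.3020e+01] 16.53 135 [-1.3  0.4 -4.5] [ 0.29 -0.12  0.01]
```

Run:
```python
from st import *
p,d,c=grab('scene'); W=cloud(d,c); r=np.hypot(W[...,0]-519.5,W[...,1]-251.3); H=W[...,2]
h,e=np.histogram(H[(r<45)&(H>10)],bins=np.arange(10,180,4)); print(list(zip(e.astype(int),h)))
print(manip.read_state()['finger_force'],manip.read_state()['ft_force'])
```

```text
18.8833 [  1.2  31.5 -38.8 104.1  24.3  53.  -65.4] [519.4  251.32 130.86] [-1.7998e+02  3.0000e-02  7.3020e+01] 16.53 135 [-1.3  0.4 -4.5] [ 0.29 -0.12  0.01]
[(np.int64(10), np.int64(1)), (np.int64(14), np.int64(60)), (np.int64(18), np.int64(433)), (np.int64(22), np.int64(89)), (np.int64(26), np.int64(32)), (np.int64(30), np.int64(37)), (np.int64(34), np.int64(33)), (np.int64(38), np.int64(33)), (np.int64(42), np.int64(41)), (np.int64(46), np.int64(31)), (np.int64(50), np.int64(35)), (np.int64(54), np.int64(35)), (np.int64(58), np.int64(41)), (np.int64(62), np.int64(100)), (np.int64(66), np.int64(71)), (np.int64(70), np.int64(27)), (np.int64(74), np.int64(154)), (np.int64(78), np.int64(29)), (np.int64(82), np.int64(6)), (np.int64(86), np.int64(11)), (np.int64(90), np.int64(8)), (np.int64(94), np.int64(9)), (np.int64(98), np.int64(12)), (np.int64(102), np.int64(9)), (np.int64(106), np.int64(6)), (np.int64(110), np.int64(8)), (np.int64(114), np.int64(10)), (np.int64(118), np.int64(6)), (np.int64(122), np.int64(4)), (np.int64(126), np.int64(3)), (np.int64(130), np.int64(1)), (np.int64(134), np.int64(4)), (np.int64(138), np.int64(19)), (np.int64(142), np.int64(30)), (np.int64(146), np.int64(43)), (np.int64(150), np.int64(38)), (np.int64(154), np.int64(46)), (np.int64(158), np.int64(67)), (np.int64(162), np.int64(142)), (np.int64(166), np.int64(30)), (np.int64(170), np.int64(21)), (np.int64(174), np.int64(35))]
135.9996485710144 [-0.05215429  1.7731875  -3.91016313]
```

>>> drive_tool(moves=[[0, [0, 0, 0], 0], [0, [0, 0, 0], 0], [0, [0, 0, 0], 0], [0, [0, 0, 0], 0]], force=40)

```text
clock: 19.27
tcp_pos: [519.6, 251.6, 131.1]
ee_rot: [-180.0, 0.0, 73.0]
ft_force: [0.2, -0.9, -1.4]
width: 16.4
finger_force: 133.7
```

```bash
python3 st.py
```

```text
19.2667 [  1.2  31.5 -38.8 104.1  24.3  53.  -65.4] [519.59 251.56 131.06] [-179.99    0.     73.02] 16.42 134 [ 0.2 -0.9 -1.4] [-0.06  0.02 -0.1 ]
```

The height histogram shows the punch top at about 64, the collar top at 75 and the bar top at 163, so it stands on the board. Releasing.

>>> drive_tool(moves=[[0.25, [0, 0, 0], 0], [0.3, [0, 0, 0], 0], [0.4, [0, 0, 0], 0], [0.6, [0, 0, 0], 0], [0.8, [0, 0, 0], 0], [0.8, [0, 0, 0], 0], [0.8, [0, 0, 0], 0], [0.8, [0, 0, 0], 0]])

```text
clock: 19.93
tcp_pos: [519.6, 251.6, 131.2]
ee_rot: [180.0, -0.0, 73.0]
ft_force: [0.1, 0.6, -0.4]
width: 68.1
finger_force: 0.0
```

```bash
python3 st.py
```

```text
19.9333 [  1.2  31.5 -38.8 104.1  24.3  53.  -65.4] [519.65 251.62 131.19] [180.    -0.    73.02] 68.07 0 [ 0.1  0.6 -0.4] [0.01 0.01 0.  ]
```

>>> drive_tool(moves=[[0.8, [0, 0, -0.03], 0], [0.8, [0, 0, -0.06], 0], [0.8, [0, 0, -0.1], 0], [0.8, [0, 0, -0.12], 0], [0.8, [0, 0, -0.12], 0], [0.8, [0, 0, -0.12], 0], [0.8, [0, 0, -0.08], 0], [0.8, [0, 0, 0], 0]])

```text
clock: 20.6
tcp_pos: [521.6, 253.4, 262.5]
ee_rot: [179.6, -0.3, 73.0]
ft_force: [0.7, 0.8, 0.7]
width: 68.1
finger_force: 0.0
```

Run:
```python
from st import *
p,d,c=grab('scene'); cv2.imwrite('pics/s4.png',cv2.resize(p[100:340,130:410,::-1],None,fx=2.8,fy=2.5,interpolation=2))
```

```text
20.6 [  5.   23.  -43.3  97.2  17.1  66.1 -59.9] [521.61 253.4  262.53] [179.65  -0.29  73.04] 68.14 0 [0.7 0.8 0.7] [ 0.06  0.02 -0.01]
```

View pics/s4.png

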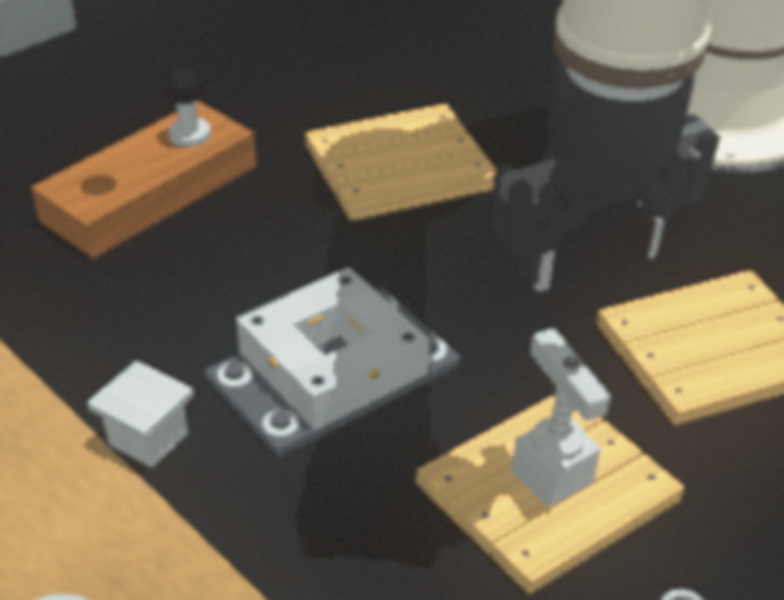

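The punch stands upright on the far board at crop px (557,465) with the puller still screwed in. The gripper is clear, and the drift (187,110) and upper punch (140,410) haven't moved.

>>> drive_tool(moves=[[0.8, [0, 0, 0], 0], [0.8, [0, 0, 0], 0], [0.8, [0, 0, 0], 0], [0.8, [0, 0, 0], 0]])

```text
clock: 20.98
tcp_pos: [519.1, 251.3, 256.2]
ee_rot: [-179.9, 0.1, 73.0]
ft_force: [0.8, -0.2, 0.9]
width: 68.1
finger_force: 0.0
```

```bash
python3 -c "
from st import *
print(manip.sign_off())"
```

```text
20.9833 [  4.9  23.4 -43.1  97.6  17.2  66.  -59.9] [519.09 251.31 256.18] [-1.7991e+02  6.0000e-02  7.3030e+01] 68.1 0 [ 0.8 -0.2  0.9] [ 0.02  0.02 -0.02]
the job is handed in; nothing more can be done
None
```

The job is done and handed in at about 21 s: the punch, with the puller still screwed in, stands upright and released on the far pine board, and the drift and upper punch were left where they were.

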